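# Mirror the row of weld parts into the jig tray

### The arm

A 7-joint arm with a two-finger parallel gripper is mounted at the origin on the work surface. World frame = base frame: x ahead of the robot, y to its left, z up, the work surface at z = 0. Lengths are in mm, angles in degrees, forces in N, time in s.
With the tool pointing down it reaches from about 400 to 850 mm from the base axis. Payload 4.5 kg.
Tool frame: the origin (TCP) lies at the very end of the fingers, on their centre line; the grasp point (between the pads) lies 19 mm behind it (robot.grip_point_offset is the distance from the TCP to the grasp point, in mm); z points along the fingers, x is the direction in which the jaws open and shut, and the axes are right-handed (so a half turn about z gives the same grasp; the last joint's range is limited). The gripper opens to 85 mm and grips with 20 to 120 N. Pads are 22 mm wide; open, the fingers measure 114 mm over their backs; the gripper's body (76 mm by 85 mm) begins 54 mm behind the grasp point. The pads swing forward as they close: fully open they stand 13 mm farther back than shut.
Start: joints at [1.937, 39.483, -11.15, 89.685, 9.013, 51.709, -12.324], TCP at [625.023, 0.026, 231.317] pointing down, gripper open.
Joint ranges: [-172.22, 172.22], [-26.19, 119.32], [-84.43, 86.54], [7.71, 146.69], [-57.33, 237.33], [2.42, 119.75], [-152.13, 152.13]. Speed limits (degrees/s): [147.25, 147.25, 180, 180, 180, 180, 180].

### API

Orientations are given as a 3x3 rotation matrix whose columns are the frame's x, y, z axes.
In Python, from rig import telemetry, read_camera, robot, boxes_of, masks_of gives the robot as it stands.
- The arm moves only by the tool step_arm, never from a script. Its argument "targets" is a list of rows, each an object of numbers: "tx", "ty", "tz": the shift along the world's x, y, z scaled (see below); "rx", "ry", "rz": the turn, a rotation vector about the world's x, y, z scaled (see below); "claw": the opening, from -1 (shut) to 1 (fully open), so that 0 is half open. In form: [{"tx": .., "ty": .., "tz": .., "rx": .., "ry": .., "rz": .., "claw": ..}, ...]. A call has 1 to 10 rows; each row shifts and turns the commanded pose from where the row before left it; what a row does not reach is not made up. The controller multiplies each number of a shift by 25 cm and each number of a turn by 0.5 rad. A row lasts 1/12 s, in which the tool goes at most 41.7 mm and 7.16 degrees, less where a joint would pass 70% of its speed; a pose out of reach is approached as far as the arm can. A call with a number of a shift or a turn outside -1 to 1 is refused whole. A call with a gripper value outside its range is refused whole. The fingers move at their own pace and stop on an object; "newtons" is the grip in N (left out, the last holds). Time passes only in rows, so rows that do not move let the fingers close. It gives the time, the measured TCP pose, the force and the opening at its end, in the units of the state.
- telemetry.get_state(): the state, without advancing time (a new reading comes with each control period).
- read_camera(name): name is "scene" or "side" or "wrist"; returns a dict with "frame" (480x640x3 uint8, red, green, blue), "z_map" (480x640 float32, mm along the optical axis (not along the pixel's ray), 0 where there is no reading), "K" (3x3 intrinsics, pixels), "xyz" and "rotation" of the camera in the world; the wrist camera has in their place "hand_eye" (4x4, takes a point from camera to tool coordinates, whose origin is the TCP and whose axes are the tool frame's). Camera axes: x right, y down, z forward; pixel columns grow to the right and rows downward; lengths in mm; the calibration is good to about 2 mm. A picture is of the moment at which its call begins: read the wrist's pose just before it.
- robot.hand_in(): hands the job in, once; it reports no verdict.
Trained networks look in a picture, given as the dict that the camera call returned (one of the last four; its "shot" number tells which), for a name from the list of things; names that differ only in an ending like _2 or _b are one class to them, and where a whole thing is asked for, a point or a joint stands for the part that bears it (a point fixed in the world has none). Each returns a list of dicts, best first, with "p" (0 to 1); they miss things now and then, are a little off and sometimes report something else, mostly with a low value. They report only what shows in the picture. A call takes as long as a camera call.
- boxes_of(picture, target): "location" ([column, row] as shares, 0 to 1, of the picture: columns of its width, rows of its height, amid what is visible of it).
- masks_of(picture, target): "mask" (480x640 bool, what is visible of it) and "location" ([column, row] as shares, 0 to 1, of the picture: columns of its width, rows of its height, amid what is visible of it).
The state is a dict: "time": time; "q": joint angles; "joint_vel": joint speeds; "tau": joint torques, N m; "position": TCP position; "tcp_rot": TCP orientation; "ft_force": force on the tool from outside, world axes, zero at the start; "ft_torque": the same for the moment, N m; "finger_gap": opening from 0.0 (shut) to 1.0 (fully open).
Only numpy, scipy, OpenCV 4.12 (cv2) and the standard library are available. Lean on these libraries where they do the work, as an engineer would, in place of code of your own. Each camera call takes 0.05 s, during which the arm holds its last target.

### The job

The next weldment is the opposite hand, so move the four painted parts from the coloured trays on the white store rail into the black jig tray in reverse order: the part at the left end of the rail goes into the pocket at the right end of the jig tray, and so on along the row. Stand each one upright, flat on the floor of its own pocket, and let go of it. Leave the spray can, the hammer and the brush where they are.

Things in the scene. Friction and masses are not known exactly. Their poses are not given: they have to be found in the camera images.
- part_red: Round red-painted steel bush, 38 mm diameter, 60 mm tall, with a black bore drawn on its top (solid). Loose, about 0.25 kg. Origin: centre of the underside, z up. Starts upright in the red tray, roughly centred and lined up with it.
- part_yellow: Yellow-painted clevis block: base 36 x 36 x 30 mm, above it two upright cheeks, each 36 mm along x and 10 mm along y, faces flush with the base, up to 62 mm, leaving a 16 mm fork gap that runs along x. Grip it across x (over the cheek ends). Loose, about 0.25 kg. Origin: centre of the underside, z up. Starts upright in the yellow tray, roughly centred and lined up with it.
- part_green: Green-painted flanged bush: flange 46 mm diameter and 8 mm thick at the bottom, neck 34 mm diameter above it up to 58 mm. Loose, about 0.25 kg. Origin: centre of the underside, z up. Starts upright in the green tray, roughly centred and lined up with it.
- part_blue: Blue-painted round boss 38 mm diameter up to 46 mm, above it a bare steel spigot 20 mm diameter up to 62 mm. Loose, about 0.25 kg. Origin: centre of the underside, z up. Starts upright in the blue tray, roughly centred and lined up with it.
- tray_red: Shallow square tray painted red, 72 x 72 mm, floor 3 mm thick, rim 10 mm high; fixed. It stands on the store rail and marks where the red part started. Origin: centre of the underside, axes parallel to the store rail's.
- tray_yellow: Shallow square tray painted yellow, 72 x 72 mm, floor 3 mm thick, rim 10 mm high; fixed. It stands on the store rail and marks where the yellow part started. Origin: centre of the underside, axes parallel to the store rail's.
- tray_green: Shallow square tray painted green, 72 x 72 mm, floor 3 mm thick, rim 10 mm high; fixed. It stands on the store rail and marks where the green part started. Origin: centre of the underside, axes parallel to the store rail's.
- tray_blue: Shallow square tray painted blue, 72 x 72 mm, floor 3 mm thick, rim 10 mm high; fixed. It stands on the store rail and marks where the blue part started. Origin: centre of the underside, axes parallel to the store rail's.
- store_rail: White-painted steel rail, fixed, 84 mm along its x and 346 mm along its y, 10 mm thick (end plates 22 mm high), carrying the four coloured trays in a row at y = +117, +39, -39 and -117 mm of its frame, in any order of colours. Origin: centre of the underside; its y points to the robot's left (turned by at most about 9 degrees).
- jig_tray: Matt black jig tray, fixed, 84 (x) x 317 mm (y), empty at the start: four pockets in a row at y = +117, +39, -39, -117 mm of its frame, x = 0, each 74 x 73 mm inside, floor 5 mm and wall tops 18 mm above the origin, walls 5 mm thick. Origin: centre of the underside; y to the robot's left (within 9 degrees). It lies before or behind the store rail.
- spray_can: Standing spray can with an orange label, 62 mm diameter, 170 mm tall, loose, to the left of the work; leave alone. Origin: centre of the underside.
- hammer: Hammer, 260 mm long, lying to the right of the work; leave alone. Loose; origin under its middle, handle to its -x.
- brush: Hand brush, 200 mm long, lying to the left of the work; leave alone. Loose; origin under its middle, handle to its -x.

How it is judged:
By the outcome, as a careful person would: the job done as asked, in the order asked, and still so for the second after the job is handed in, with the robot touching nothing.
It also fails if it takes over 109 s, if anything falls off the work surface, if the arm or the gripper's body presses on something with over 40 N, if the wrist force passes 120 N, or if a joint passes its speed limit or range.

## Working session

There is one attempt and no reset: what is moved stays moved. The work goes in short steps, Python scripts to look and compute and a tool call to move; the robot and the scene stay as the last step left them, time stands still between calls to the robot, and variables do not carry over. Pictures are saved under pics/ and viewed, and the job is handed in when it is done.

Besides the shell and the picture viewer there is one more tool, called after ">>>" as name(argument=value, ...) on one line, values as JSON. step_arm: Moves the arm, as the interface text tells. Its arguments: {"type":"object","properties":{"targets":{"type":"array","items":{"type":"object","properties":{"tx":{"type":"number","minimum":-1,"maximum":1},"ty":{"type":"number","minimum":-1,"maximum":1},"tz":{"type":"number","minimum":-1,"maximum":1},"rx":{"type":"number","minimum":-1,"maximum":1},"ry":{"type":"number","minimum":-1,"maximum":1},"rz":{"type":"number","minimum":-1,"maximum":1},"claw":{"type":"number"}}}},"newtons":{"type":"number"}},"required":["targets"]}

```bash
mkdir -p pics; ls; cat > h.py <<'E'
import numpy as np, cv2
from rig import telemetry, read_camera, robot, boxes_of, masks_of
def world(pic,st=None):
    z=pic["z_map"].astype(float);K=np.array(pic["K"])
    v,u=np.mgrid[0:480,0:640]
    P=np.stack([(u-K[0,2])/K[0,0]*z,(v-K[1,2])/K[1,1]*z,z],-1)
    if "hand_eye" in pic:
        H=np.array(pic["hand_eye"]);P=P@H[:3,:3].T+H[:3,3]
        R=np.array(st["tcp_rot"]);P=P@R.T+np.array(st["position"])
    else:
        P=P@np.array(pic["rotation"]).T+np.array(pic["xyz"])
    P[z<=0]=np.nan
    return P
def save(pic,n): cv2.imwrite("pics/"+n,cv2.cvtColor(pic["frame"],cv2.COLOR_RGB2BGR))
E
python3 - <<'E'
from h import *
st=telemetry.get_state();print(st["time"],st["position"],st["tcp_rot"],st["finger_gap"])
for c in["scene","side","wrist"]:
    p=read_camera(c);save(p,c+"0.png");print(c,p.get("xyz"),p["shot"])
    if c=="scene":
        W=world(p);np.save("scene0.npy",W)
        for t in["part_red","part_yellow","part_green","part_blue","tray_red","tray_yellow","tray_green","tray_blue","store_rail","jig_tray"]:
            for m in masks_of(p,t)[:2]:
                q=W[m["mask"]];q=q[~np.isnan(q[:,0])]
                print(t,round(m["p"],2),np.round(np.array(m["location"])*[640,480]),len(q),np.round(np.median(q,0)),np.round(np.percentile(q,[2,98],axis=0)).tolist())
E
```

```text
pics
0.0 [ 6.24306556e+02 -2.47494322e-02  2.30438520e+02] [[ 9.99998096e-01  1.35169711e-04 -1.94664401e-03]
 [ 1.34890130e-04 -9.99999981e-01 -1.43752488e-04]
 [-1.94666341e-03  1.43489632e-04 -9.99998095e-01]] 1.0027495866311678
scene [1042.025374   -599.50970234  845.67443643] 1
part_red 0.63 [308. 201.] 459 [493.  84.  56.] [[471.0, 75.0, 15.0], [505.0, 109.0, 75.0]]
part_yellow 0.85 [335. 187.] 585 [502. 160.  53.] [[476.0, 153.0, 14.0], [514.0, 190.0, 76.0]]
part_green 0.79 [289. 226.] 475 [492.   3.  45.] [[470.0, -9.0, 14.0], [506.0, 26.0, 73.0]]
tray_red 0.85 [312. 219.] 505 [504.  80.  14.] [[455.0, 53.0, 10.0], [526.0, 126.0, 21.0]]
tray_red 0.73 [286. 225.] 501 [491.   3.  46.] [[469.0, -10.0, 14.0], [504.0, 26.0, 73.0]]
tray_yellow 0.66 [330. 202.] 307 [511. 155.  14.] [[456.0, 132.0, 9.0], [528.0, 203.0, 21.0]]
tray_green 0.57 [297. 235.] 426 [505.   3.  14.] [[453.0, -24.0, 10.0], [525.0, 47.0, 22.0]]
tray_blue 0.65 [261. 261.] 606 [498. -80.  14.] [[451.0, -102.0, 9.0], [523.0, -30.0, 22.0]]
store_rail 0.83 [281. 260.] 1113 [525. -59.   9.] [[447.0, -122.0, -1.0], [533.0, 220.0, 23.0]]
jig_tray 0.62 [354. 265.] 5151 [653.  34.   6.] [[606.0, -108.0, 1.0], [704.0, 204.0, 19.0]]
side [118.04863745 589.47363114 945.23236361] 2
wrist None 3
```

View pics/scene0.png

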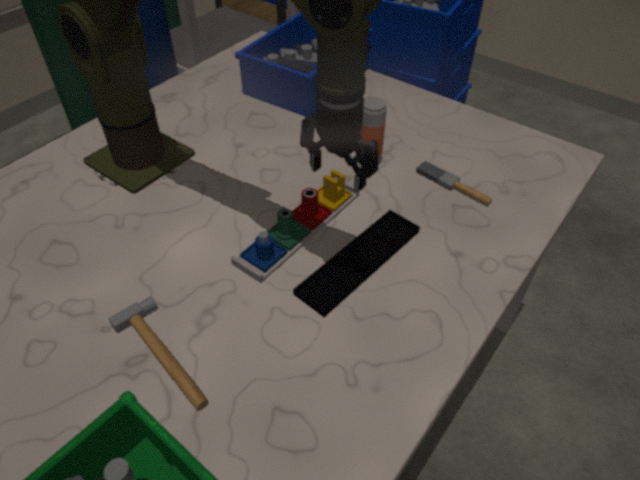

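View pics/side0.png

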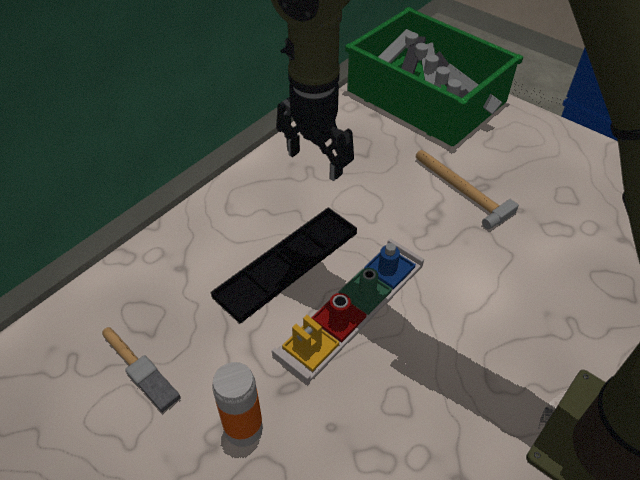

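View pics/wrist0.png

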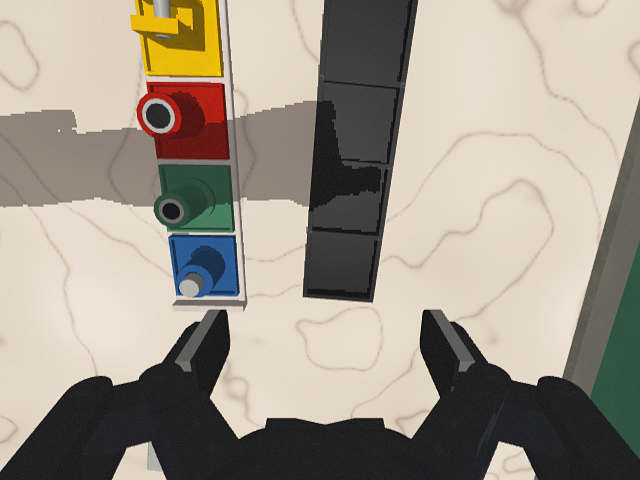

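The rail runs yellow, red, green, blue from left to right, and the jig lies behind it. Next I'll measure the frames and the part centres.

```bash
cat > meas.py <<'E'
from h import *
def col(rgb):
    hsv=cv2.cvtColor(rgb,cv2.COLOR_RGB2HSV);h,s,v=[hsv[...,i].astype(int) for i in range(3)]
    ok=(s>110)&(v>25)
    return {"red":ok&((h<8)|(h>172)),"yellow":ok&(h>18)&(h<34),"green":ok&(h>60)&(h<95),"blue":ok&(h>98)&(h<125)},hsv
def circ(x,y):
    A=np.c_[2*x,2*y,np.ones(len(x))];c=np.linalg.lstsq(A,x*x+y*y,rcond=None)[0];return c[0],c[1],np.sqrt(c[2]+c[0]**2+c[1]**2)
def run(cams=("wrist","side","scene")):
    for c in cams:
        st=telemetry.get_state();p=read_camera(c);W=world(p,st);M,hsv=col(p["frame"])
        reg=(W[...,0]>400)&(W[...,0]<760)&(abs(W[...,1]-50)<220)
        print("==",c)
        for n,m in M.items():
            q=W[m&reg];
            b=q[(q[:,2]<26)]
            r=cv2.minAreaRect(b[:,:2].astype(np.float32)) if len(b)>5 else None
            lo,hi=(52,66) if n=="blue" else (63,82)
            # top: any colour near tray
            cc=np.array(r[0]);k=reg&(np.hypot(W[...,0]-cc[0],W[...,1]-cc[1])<34)
            zz=W[k][:,2];zt=np.nanpercentile(zz[zz>30],97) if (zz>30).any() else None
            if zt is None: print(n,"tray",np.round(cc,1),"empty");continue
            t=W[k&(W[...,2]>zt-5)&(W[...,2]<zt+8)]
            s=W[k&(W[...,2]>26)]
            r2=cv2.minAreaRect(t[:,:2].astype(np.float32))
            print(n,"tray",np.round(r[0],1),np.round(r[1],1),round(r[2],1),"| top z",round(zt,1),len(t),"rect",np.round(r2[0],1),np.round(r2[1],1),round(r2[2],1),"side ext",np.round(np.percentile(s[:,:2],[1,99],axis=0)).tolist())
        m=reg&(hsv[...,2]<75)&(W[...,0]>560)&(W[...,2]<30)&(W[...,2]>11)
        mm=cv2.morphologyEx(m.astype(np.uint8),cv2.MORPH_OPEN,np.ones((2,2)))>0
        t=W[mm];r=cv2.minAreaRect(t[:,:2].astype(np.float32));print("jig",len(t),np.round(r[0],1),np.round(r[1],1),round(r[2],2),"z95",np.nanpercentile(t[:,2],[50,95]))
if __name__=="__main__":run()
E
python3 meas.py
```

```text
== wrist
red tray [478.3  91.5] [73.2 96.2] 89.3 | top z 75.2 1700 rect [486.3  93.8] [37.  37.2] 47.3 side ext [[469.0, 76.0], [505.0, 111.0]]
yellow tray [483.  163.5] [63.7 90. ] 89.8 | top z 76.2 790 rect [494.2 159.7] [10.6 36.8] 85.7 side ext [[477.0, 154.0], [513.0, 182.0]]
green tray [489.   12.9] [71. 72.] 89.1 | top z 73.0 1055 rect [484.2  12. ] [33.6 33.1] 48.2 side ext [[469.0, -3.0], [501.0, 29.0]]
blue tray [487.8 -65.1] [71.9 72.3] 89.0 | top z 76.0 323 rect [491.9 -64.9] [19.9 19.1] 68.1 side ext [[475.0, -82.0], [510.0, -46.0]]
jig 4665 [675.5  44.3] [318.7  86.6] 78.5 z95 [18.1079314  19.51342429]
== side
red tray [488.9  87.7] [79.1 73. ] 90.0 | top z 75.6 277 rect [485.7  92.8] [36.9 37.7] 38.9 side ext [[467.0, 76.0], [502.0, 112.0]]
yellow tray [497.7 159.4] [87.4 90.5] 88.0 | top z 76.8 226 rect [494.6 171.5] [37.1 37.5] 86.2 side ext [[475.0, 154.0], [514.0, 190.0]]
green tray [486.9   9. ] [80.2 72.4] 88.7 | top z 73.6 208 rect [483.4  10.7] [32.2 33.3] 59.7 side ext [[466.0, -4.0], [499.0, 28.0]]
blue tray [486.2 -66.6] [74.6 72.6] 87.5 | top z 76.6 73 rect [491.  -65.8] [19.5 18.6] 45.9 side ext [[472.0, -81.0], [508.0, -47.0]]
jig 1627 [623.2  44.5] [320.3  85.9] 74.46 z95 [14.93187298 19.82930818]
== scene
red tray [490.4  86.9] [72.4 78.7] 0.1 | top z 75.8 143 rect [486.6  93.5] [36.4 35.8] 86.8 side ext [[469.0, 73.0], [505.0, 110.0]]
yellow tray [495.  131.8] [ 74.1 177. ] 4.1 | top z 76.3 83 rect [493.7 131.4] [64.9 37. ] 89.5 side ext [[475.0, 99.0], [513.0, 163.0]]
green tray [488.9  11.7] [72.3 71.7] 89.0 | top z 73.2 141 rect [483.8  11.1] [31.9 34.9] 39.9 side ext [[469.0, -5.0], [501.0, 27.0]]
blue tray [487.4 -61.6] [81.9 72.3] 89.9 | top z 75.7 60 rect [491.1 -64.3] [17.4 20.5] 31.3 side ext [[475.0, -84.0], [510.0, -50.0]]
jig 1447 [669.2  55.8] [328.9  83.9] 80.48 z95 [14.51642602 19.4492912 ]
```

```bash
cat > jig.py <<'E'
from h import *
for c in("side","scene","wrist"):
    st=telemetry.get_state();p=read_camera(c);W=world(p,st)
    hsv=cv2.cvtColor(p["frame"],cv2.COLOR_RGB2HSV)
    m=(hsv[...,2]<90)&(W[...,0]>575)&(W[...,0]<740)&(abs(W[...,1]-50)<200)&(W[...,2]<24)&(W[...,2]>2)
    m=cv2.morphologyEx(m.astype(np.uint8),cv2.MORPH_OPEN,np.ones((5,5)))
    n,l,s,_=cv2.connectedComponentsWithStats(m);i=1+np.argmax(s[1:,4]);q=W[l==i]
    r=cv2.minAreaRect(q[:,:2].astype(np.float32));b=cv2.boxPoints(r)
    # robust: scan yaw, percentiles
    best=None
    for a in np.radians(np.arange(-9,9.1,.25)):
        x=q[:,0]*np.cos(a)+q[:,1]*np.sin(a);y=-q[:,0]*np.sin(a)+q[:,1]*np.cos(a)
        e=np.percentile(x,[.7,99.3]);f=np.percentile(y,[.4,99.6]);
        if best is None or e[1]-e[0]<best[0]:
            X,Y=e.mean(),f.mean();best=(e[1]-e[0],f[1]-f[0],np.degrees(a),X*np.cos(a)-Y*np.sin(a),X*np.sin(a)+Y*np.cos(a))
    print(c,len(q),np.round(r[0],1),np.round(r[1],1),round(r[2],2),"robust w,l,yaw,cx,cy",np.round(best,2),"y max",q[:,1].max())
E
python3 jig.py
```

```text
side 4849 [653.   47.9] [319.9  88.6] 85.31 robust w,l,yaw,cx,cy [ 84.03 315.51  -5.   653.02  49.07] y max 210.288194088971
scene 4598 [649.7  51.6] [323.1  96.8] 84.92 robust w,l,yaw,cx,cy [ 84.85 316.14  -5.   654.35  48.84] y max 216.72472543285517
wrist 24435 [654.3  46.8] [309.5  83.9] 84.97 robust w,l,yaw,cx,cy [ 82.31 303.9   -5.   654.21  46.44] y max 198.11108134947895
```

>>> step_arm(targets=[{"tx": -0.12,"ty": 0.14,"tz": 0},{"tx": -0.12,"ty": 0.14,"tz": 0},{"tx": -0.12,"ty": 0.14,"tz": 0},{"tx": -0.12,"ty": 0.14,"tz": 0},{"tx": -0.04,"ty": 0.126},{"rz": -0.14,"tz": -0.1},{}])

```text
schema error: expected keys tx, ty, tz, rx, ry, rz, claw
```

>>> step_arm(targets=[{"tx": -0.09,"ty": 0.115,"tz": 0,"rx": 0,"ry": 0,"rz": -0.05,"claw": 1},{"tx": -0.09,"ty": 0.115,"tz": 0,"rx": 0,"ry": 0,"rz": -0.05,"claw": 1},{"tx": -0.09,"ty": 0.115,"tz": 0,"rx": 0,"ry": 0,"rz": -0.04,"claw": 1},{"tx": -0.09,"ty": 0.115,"tz": 0,"rx": 0,"ry": 0,"rz": 0,"claw": 1},{"tx": -0.08,"ty": 0.115,"tz": 0,"rx": 0,"ry": 0,"rz": 0,"claw": 1},{"tx": -0.08,"ty": 0.111,"tz": 0,"rx": 0,"ry": 0,"rz": 0,"claw": 1},{"tx": 0,"ty": 0,"tz": -0.1,"rx": 0,"ry": 0,"rz": 0,"claw": 1},{"tx": 0,"ty": 0,"tz": -0.1,"rx": 0,"ry": 0,"rz": 0,"claw": 1},{"tx": 0,"ty": 0,"tz": -0.1,"rx": 0,"ry": 0,"rz": 0,"claw": 1},{"tx": 0,"ty": 0,"tz": 0,"rx": 0,"ry": 0,"rz": 0,"claw": 1}])

```text
time: 1.78
position: [492.3, 170.7, 152.9]
tcp_rot: [[0.998, -0.069, -0.007], [-0.069, -0.998, -0.003], [-0.007, 0.004, -1.0]]
ft_force: [-0.7, -0.3, 1.0]
finger_gap: 1.001
```

```bash
python3 - <<'E'
from h import *
for i in range(2):
    st=telemetry.get_state();print(np.round(st["position"],1))
    p=read_camera("wrist")
save(p,"w1.png")
W=world(p,st);from meas import col
M,_=col(p["frame"]);k=M["yellow"]&(W[...,2]>66)&(W[...,2]<84)
r=cv2.minAreaRect(W[k][:,:2].astype(np.float32));print(k.sum(),r,np.median(W[k][:,2]))
E
python3 jig.py
```

```text
[492.3 170.7 152.9]
[493.5 171.  154.8]
1749 ((495.2201232910156, 172.85081481933594), (37.00893020629883, 35.889034271240234), 85.43839263916016) 75.10172513791171
side 2054 [660.8 135.5] [143.7  86.7] 84.95 robust w,l,yaw,cx,cy [ 84.05 141.6   -4.75 660.68 136.09] y max 209.62427711100509
scene 4653 [650.2  50.4] [320.  95.] 84.82 robust w,l,yaw,cx,cy [ 84.45 316.49  -5.   654.67  49.09] y max 212.22479570558312
wrist 17931 [658.8  99. ] [218.6  85.6] 84.94 robust w,l,yaw,cx,cy [ 83.42 209.1   -4.75 658.87 103.65] y max 211.45617375331216
```

View pics/w1.png

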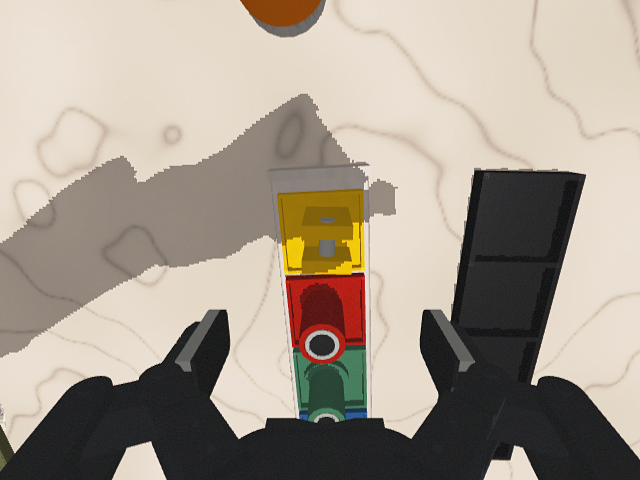

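>>> step_arm(newtons=50, targets=[{"tx": 0,"ty": 0.002,"tz": -0.12,"rx": 0,"ry": 0,"rz": 0,"claw": 1},{"tx": 0,"ty": 0,"tz": -0.12,"rx": 0,"ry": 0,"rz": 0,"claw": 1},{"tx": 0,"ty": 0,"tz": -0.1,"rx": 0,"ry": 0,"rz": 0,"claw": 1},{"tx": 0,"ty": 0,"tz": -0.08,"rx": 0,"ry": 0,"rz": 0,"claw": 1},{"tx": 0,"ty": 0,"tz": -0.04,"rx": 0,"ry": 0,"rz": 0,"claw": 1},{"tx": 0,"ty": 0,"tz": -0.037,"rx": 0,"ry": 0,"rz": 0,"claw": 1},{"tx": 0,"ty": 0,"tz": 0,"rx": 0,"ry": 0,"rz": 0,"claw": 1},{"tx": 0,"ty": 0,"tz": 0,"rx": 0,"ry": 0,"rz": 0,"claw": 1}])

```text
time: 2.7
position: [495.7, 172.2, 32.8]
tcp_rot: [[0.998, -0.07, 0.001], [-0.07, -0.998, 0.0], [0.001, -0.001, -1.0]]
ft_force: [0.1, 0.1, 1.2]
finger_gap: 0.999
```

>>> step_arm(newtons=50, targets=[{"tx": 0,"ty": 0,"tz": 0,"rx": 0,"ry": 0,"rz": 0,"claw": -1},{"tx": 0,"ty": 0,"tz": 0,"rx": 0,"ry": 0,"rz": 0,"claw": -1},{"tx": 0,"ty": 0,"tz": 0,"rx": 0,"ry": 0,"rz": 0,"claw": -1},{"tx": 0,"ty": 0,"tz": 0,"rx": 0,"ry": 0,"rz": 0,"claw": -1},{"tx": 0,"ty": 0,"tz": 0,"rx": 0,"ry": 0,"rz": 0,"claw": -1},{"tx": 0,"ty": 0,"tz": 0,"rx": 0,"ry": 0,"rz": 0,"claw": -1},{"tx": 0,"ty": 0,"tz": 0,"rx": 0,"ry": 0,"rz": 0,"claw": -1},{"tx": 0,"ty": 0,"tz": 0,"rx": 0,"ry": 0,"rz": 0,"claw": -1}])

```text
time: 3.37
position: [495.4, 172.1, 32.8]
tcp_rot: [[0.998, -0.07, 0.001], [-0.07, -0.998, 0.0], [0.001, -0.0, -1.0]]
ft_force: [-0.2, 0.0, 5.9]
finger_gap: 0.415
```

>>> step_arm(targets=[{"tx": 0,"ty": 0,"tz": 0.04,"rx": 0,"ry": 0,"rz": 0,"claw": -1},{"tx": 0,"ty": 0,"tz": 0.1,"rx": 0,"ry": 0,"rz": 0,"claw": -1},{"tx": 0,"ty": 0,"tz": 0.1,"rx": 0,"ry": 0,"rz": 0,"claw": -1},{"tx": 0,"ty": 0,"tz": 0.1,"rx": 0,"ry": 0,"rz": 0,"claw": -1},{"tx": 0,"ty": 0,"tz": 0.1,"rx": 0,"ry": 0,"rz": 0,"claw": -1},{"tx": 0.035,"ty": -0.059,"tz": 0,"rx": 0,"ry": 0,"rz": -0.035,"claw": -1},{"tx": 0.07,"ty": -0.11,"tz": 0,"rx": 0,"ry": 0,"rz": 0,"claw": -1},{"tx": 0.07,"ty": -0.11,"tz": 0,"rx": 0,"ry": 0,"rz": 0,"claw": -1},{"tx": 0.07,"ty": -0.11,"tz": 0,"rx": 0,"ry": 0,"rz": 0,"claw": -1},{"tx": 0.07,"ty": -0.11,"tz": 0,"rx": 0,"ry": 0,"rz": 0,"claw": -1}])

```text
time: 4.2
position: [573.8, 45.7, 142.6]
tcp_rot: [[0.996, -0.087, -0.001], [-0.087, -0.996, -0.0], [-0.001, 0.0, -1.0]]
ft_force: [0.4, 0.1, -2.8]
finger_gap: 0.416
```

>>> step_arm(targets=[{"tx": 0.07,"ty": -0.115,"tz": 0,"rx": 0,"ry": 0,"rz": 0,"claw": -1},{"tx": 0.07,"ty": -0.115,"tz": 0,"rx": 0,"ry": 0,"rz": 0,"claw": -1},{"tx": 0.07,"ty": -0.115,"tz": 0,"rx": 0,"ry": 0,"rz": 0,"claw": -1},{"tx": 0.07,"ty": -0.115,"tz": 0,"rx": 0,"ry": 0,"rz": 0,"claw": -1},{"tx": 0,"ty": 0,"tz": 0,"rx": 0,"ry": 0,"rz": 0,"claw": -1},{"tx": 0,"ty": 0,"tz": 0,"rx": 0,"ry": 0,"rz": 0,"claw": -1}])

```text
time: 4.7
position: [643.6, -71.6, 141.9]
tcp_rot: [[0.996, -0.093, -0.0], [-0.093, -0.996, -0.002], [-0.0, 0.002, -1.0]]
ft_force: [-0.3, 1.5, -2.3]
finger_gap: 0.411
```

```bash
python3 - <<'E'
from h import *
p=read_camera("scene");save(p,"s2.png")
st=telemetry.get_state();p=read_camera("wrist");save(p,"w2.png");print(np.round(st["position"],1))
W=world(p,st);from meas import col
M,_=col(p["frame"]);k=M["yellow"]&(W[...,2]>100);print(k.sum(),np.nanpercentile(W[k],[2,50,98],axis=0))
E
```

```text
[643.  -68.5 141.9]
12494 [[626.50449629 -83.88130208 127.42945793]
 [644.16105855 -53.68354542 179.11361538]
 [661.80921876 -48.14718856 185.0214515 ]]
```

View pics/w2.png

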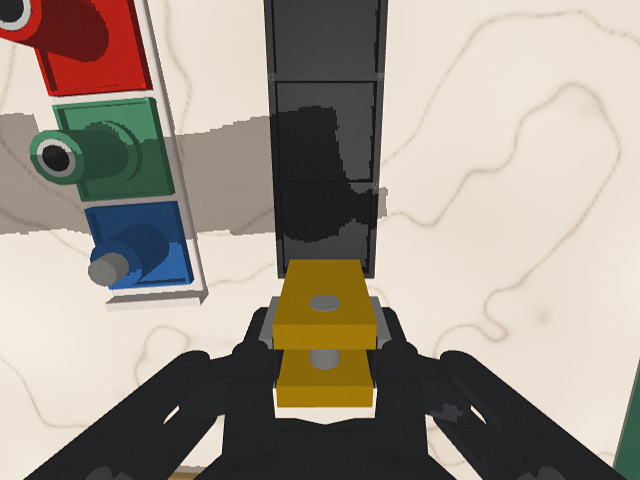

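View pics/s2.png

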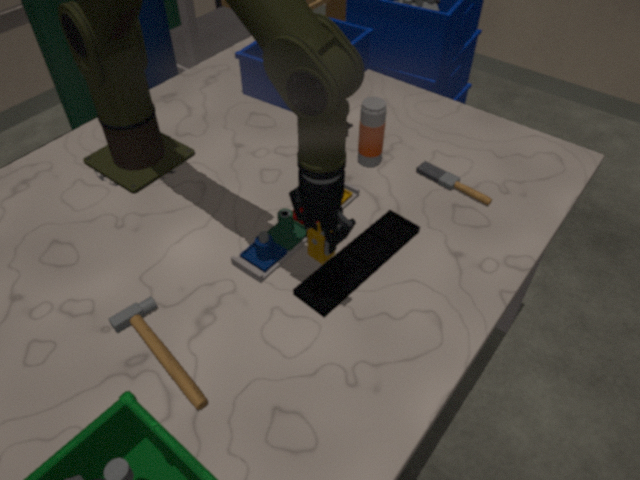

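>>> step_arm(targets=[{"tx": 0,"ty": 0,"tz": -0.1,"rx": 0,"ry": 0,"rz": 0,"claw": -1},{"tx": 0,"ty": 0,"tz": -0.12,"rx": 0,"ry": 0,"rz": 0,"claw": -1},{"tx": 0,"ty": 0,"tz": -0.12,"rx": 0,"ry": 0,"rz": 0,"claw": -1},{"tx": 0,"ty": 0,"tz": -0.08,"rx": 0,"ry": 0,"rz": 0,"claw": -1},{"tx": 0,"ty": 0,"tz": -0.03,"rx": 0,"ry": 0,"rz": 0,"claw": -1},{"tx": 0,"ty": 0,"tz": -0.012,"rx": 0,"ry": 0,"rz": 0,"claw": -1},{"tx": 0,"ty": 0,"tz": -0.004,"rx": 0,"ry": 0,"rz": 0,"claw": -1},{"tx": 0,"ty": 0,"tz": 0,"rx": 0,"ry": 0,"rz": 0,"claw": -1},{"tx": 0,"ty": 0,"tz": 0,"rx": 0,"ry": 0,"rz": 0,"claw": -1}])

```text
time: 5.55
position: [645.0, -67.5, 27.2]
tcp_rot: [[0.996, -0.087, 0.003], [-0.087, -0.996, 0.0], [0.003, -0.0, -1.0]]
ft_force: [0.6, -0.0, -2.2]
finger_gap: 0.411
```

>>> step_arm(targets=[{"tx": 0,"ty": 0,"tz": -0.004,"rx": 0,"ry": 0,"rz": 0,"claw": -1},{"tx": 0,"ty": 0,"tz": -0.003,"rx": 0,"ry": 0,"rz": 0,"claw": -1},{"tx": 0,"ty": 0,"tz": 0,"rx": 0,"ry": 0,"rz": 0,"claw": -1},{"tx": 0,"ty": 0,"tz": 0,"rx": 0,"ry": 0,"rz": 0,"claw": -1}])

```text
time: 5.88
position: [644.5, -67.8, 24.9]
tcp_rot: [[0.996, -0.088, 0.002], [-0.088, -0.996, -0.0], [0.002, -0.0, -1.0]]
ft_force: [-1.1, 0.4, 5.3]
finger_gap: 0.415
```

>>> step_arm(targets=[{"tx": 0,"ty": 0,"tz": 0,"rx": 0,"ry": 0,"rz": 0,"claw": 1},{"tx": 0,"ty": 0,"tz": 0,"rx": 0,"ry": 0,"rz": 0,"claw": 1},{"tx": 0,"ty": 0,"tz": 0,"rx": 0,"ry": 0,"rz": 0,"claw": 1},{"tx": 0,"ty": 0,"tz": 0,"rx": 0,"ry": 0,"rz": 0,"claw": 1},{"tx": 0,"ty": 0,"tz": 0,"rx": 0,"ry": 0,"rz": 0,"claw": 1},{"tx": 0,"ty": 0,"tz": 0.06,"rx": 0,"ry": 0,"rz": 0,"claw": 1},{"tx": 0,"ty": 0,"tz": 0.12,"rx": 0,"ry": 0,"rz": 0,"claw": 1},{"tx": 0,"ty": 0,"tz": 0.13,"rx": 0,"ry": 0,"rz": 0,"claw": 1},{"tx": 0,"ty": 0,"tz": 0.13,"rx": 0,"ry": 0,"rz": 0,"claw": 1}])

```text
time: 6.63
position: [643.5, -67.6, 135.7]
tcp_rot: [[0.996, -0.087, -0.0], [-0.087, -0.996, 0.0], [-0.0, -0.0, -1.0]]
ft_force: [1.3, 0.5, 0.5]
finger_gap: 1.0
```

>>> step_arm(targets=[{"tx": -0.09,"ty": 0.095,"tz": 0,"rx": 0,"ry": 0,"rz": 0,"claw": 1},{"tx": -0.09,"ty": 0.11,"tz": 0,"rx": 0,"ry": 0,"rz": 0,"claw": 1},{"tx": -0.11,"ty": 0.11,"tz": 0,"rx": 0,"ry": 0,"rz": 0,"claw": 1},{"tx": -0.11,"ty": 0.11,"tz": 0,"rx": 0,"ry": 0,"rz": 0,"claw": 1},{"tx": -0.11,"ty": 0.11,"tz": 0,"rx": 0,"ry": 0,"rz": 0,"claw": 1},{"tx": -0.12,"ty": 0.11,"tz": 0,"rx": 0,"ry": 0,"rz": 0,"claw": 1},{"tx": 0,"ty": 0,"tz": 0,"rx": 0,"ry": 0,"rz": 0,"claw": 1},{"tx": 0,"ty": 0,"tz": 0,"rx": 0,"ry": 0,"rz": 0,"claw": 1}])

```text
time: 7.3
position: [484.8, 95.9, 134.9]
tcp_rot: [[0.997, -0.082, -0.0], [-0.082, -0.997, 0.001], [-0.0, -0.001, -1.0]]
ft_force: [1.1, -1.1, -0.1]
finger_gap: 0.999
```

```bash
cat > look.py <<'E'
import sys
from h import *
n=sys.argv[1]
st=telemetry.get_state();p=read_camera("wrist");save(p,"w_"+n+".png");print(np.round(st["position"],1))
W=world(p,st)
q=read_camera("side");save(q,"sd_"+n+".png");V=world(q)
q2=read_camera("scene");save(q2,"sc_"+n+".png");U=world(q2)
J=dict(yellow=(643.8,-67.7),red=(650.6,10),green=(657.4,87.8),blue=(664.2,165.5))
S=dict(yellow=(494.5,171.5),red=(486.3,93.5),green=(484,11.5),blue=(491.3,-65))
for nm,w in(("wrist",W),("side",V),("scene",U)):
  for d,D in(("store",S),("jig",J)):
    for c,(x,y) in D.items():
        k=(np.abs(w[...,0]-x)<33)&(np.abs(w[...,1]-y)<33)&(w[...,2]>26)&(w[...,2]<95)
        if k.sum()>20:
            a=w[k];zt=np.percentile(a[:,2],97);t=a[a[:,2]>zt-5]
            r=cv2.minAreaRect(t[:,:2].astype(np.float32))
            print(nm,d,c,len(t),"top",round(zt,1),"ctr",np.round(r[0],1),np.round(r[1],1),round(r[2],1))
E
python3 look.py a
```

```text
[484.8  95.9 134.9]
wrist store red 2392 top 75.0 ctr [486.1  94.1] [37.2 37.4] 55.0
wrist store green 1426 top 72.8 ctr [483.9  12.8] [33.1 33.7] 11.2
wrist store blue 262 top 59.6 ctr [489.2 -50.2] [32.2 10.5] 8.1
wrist jig yellow 21 top 67.5 ctr [628.9 -83.8] [3.2 8.1] 71.8
side store red 270 top 75.7 ctr [485.2  92. ] [35.3 37.2] 39.5
side store green 12 top 71.8 ctr [497.4  11. ] [ 5.5 10.1] 35.0
side store blue 79 top 76.1 ctr [490.8 -65.7] [19.5 19.8] 45.3
scene store red 159 top 75.0 ctr [485.8  92.5] [35.3 38.2] 37.6
scene store green 143 top 72.8 ctr [484.   13.2] [32.1 35.1] 20.2
scene store blue 61 top 75.6 ctr [490.8 -64.9] [16.5 18.6] 40.7
scene jig yellow 192 top 67.9 ctr [644.9 -66.5] [38.6 37.4] 84.8
```

View pics/sc_a.png

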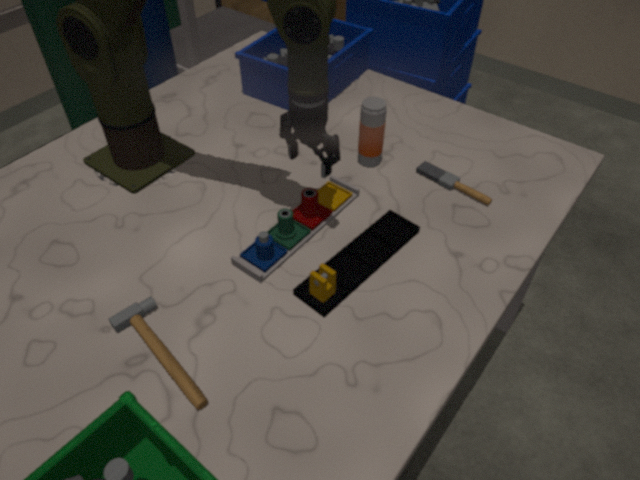

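>>> step_arm(targets=[{"tx": 0,"ty": 0,"tz": -0.12,"rx": 0,"ry": 0,"rz": 0,"claw": 1},{"tx": 0,"ty": 0,"tz": -0.12,"rx": 0,"ry": 0,"rz": 0,"claw": 1},{"tx": 0,"ty": 0,"tz": -0.1,"rx": 0,"ry": 0,"rz": 0,"claw": 1},{"tx": 0,"ty": 0,"tz": -0.04,"rx": 0,"ry": 0,"rz": 0,"claw": 1},{"tx": 0,"ty": 0,"tz": -0.027,"rx": 0,"ry": 0,"rz": 0,"claw": 1},{"tx": 0,"ty": 0,"tz": 0,"rx": 0,"ry": 0,"rz": 0,"claw": 1},{"tx": 0,"ty": 0,"tz": 0,"rx": 0,"ry": 0,"rz": 0,"claw": 1}])

```text
time: 8.03
position: [487.1, 93.2, 32.6]
tcp_rot: [[0.996, -0.088, 0.001], [-0.088, -0.996, 0.0], [0.001, -0.0, -1.0]]
ft_force: [-0.6, -0.2, -0.2]
finger_gap: 1.002
```

>>> step_arm(targets=[{"tx": 0,"ty": 0,"tz": 0,"rx": 0,"ry": 0,"rz": 0,"claw": -1},{"tx": 0,"ty": 0,"tz": 0,"rx": 0,"ry": 0,"rz": 0,"claw": -1},{"tx": 0,"ty": 0,"tz": 0,"rx": 0,"ry": 0,"rz": 0,"claw": -1},{"tx": 0,"ty": 0,"tz": 0,"rx": 0,"ry": 0,"rz": 0,"claw": -1},{"tx": 0,"ty": 0,"tz": 0,"rx": 0,"ry": 0,"rz": 0,"claw": -1},{"tx": 0,"ty": 0,"tz": 0,"rx": 0,"ry": 0,"rz": 0,"claw": -1},{"tx": 0,"ty": 0,"tz": 0,"rx": 0,"ry": 0,"rz": 0,"claw": -1},{"tx": 0,"ty": 0,"tz": 0,"rx": 0,"ry": 0,"rz": 0,"claw": -1}])

```text
time: 8.7
position: [486.5, 93.6, 32.9]
tcp_rot: [[0.996, -0.087, 0.001], [-0.087, -0.996, 0.0], [0.001, -0.0, -1.0]]
ft_force: [-0.2, -0.5, 6.2]
finger_gap: 0.425
```

>>> step_arm(targets=[{"tx": 0,"ty": 0,"tz": 0.04,"rx": 0,"ry": 0,"rz": 0,"claw": -1},{"tx": 0,"ty": 0,"tz": 0.13,"rx": 0,"ry": 0,"rz": 0,"claw": -1},{"tx": 0,"ty": 0,"tz": 0.13,"rx": 0,"ry": 0,"rz": 0,"claw": -1},{"tx": 0,"ty": 0,"tz": 0.14,"rx": 0,"ry": 0,"rz": 0,"claw": -1},{"tx": 0.06,"ty": -0.03,"tz": 0,"rx": 0,"ry": 0,"rz": 0,"claw": -1},{"tx": 0.12,"ty": -0.06,"tz": 0,"rx": 0,"ry": 0,"rz": 0,"claw": -1},{"tx": 0.12,"ty": -0.06,"tz": 0,"rx": 0,"ry": 0,"rz": 0,"claw": -1},{"tx": 0.12,"ty": -0.06,"tz": 0,"rx": 0,"ry": 0,"rz": 0,"claw": -1},{"tx": 0.12,"ty": -0.06,"tz": 0,"rx": 0,"ry": 0,"rz": 0,"claw": -1},{"tx": 0.117,"ty": -0.064,"tz": 0,"rx": 0,"ry": 0,"rz": 0,"claw": -1}])

```text
time: 9.53
position: [651.1, 9.1, 142.6]
tcp_rot: [[0.996, -0.087, -0.001], [-0.087, -0.996, 0.0], [-0.001, -0.0, -1.0]]
ft_force: [0.1, 0.7, -3.6]
finger_gap: 0.422
```

>>> step_arm(targets=[{"tx": 0,"ty": 0,"tz": 0,"rx": 0,"ry": 0,"rz": 0,"claw": -1},{"tx": 0,"ty": 0,"tz": -0.1,"rx": 0,"ry": 0,"rz": 0,"claw": -1},{"tx": 0,"ty": 0,"tz": -0.12,"rx": 0,"ry": 0,"rz": 0,"claw": -1},{"tx": 0,"ty": 0,"tz": -0.12,"rx": 0,"ry": 0,"rz": 0,"claw": -1},{"tx": 0,"ty": 0,"tz": -0.08,"rx": 0,"ry": 0,"rz": 0,"claw": -1},{"tx": 0,"ty": 0,"tz": -0.03,"rx": 0,"ry": 0,"rz": 0,"claw": -1},{"tx": 0,"ty": 0,"tz": -0.012,"rx": 0,"ry": 0,"rz": 0,"claw": -1},{"tx": 0,"ty": 0,"tz": -0.004,"rx": 0,"ry": 0,"rz": 0,"claw": -1},{"tx": 0,"ty": 0,"tz": 0,"rx": 0,"ry": 0,"rz": 0,"claw": -1},{"tx": 0,"ty": 0,"tz": 0,"rx": 0,"ry": 0,"rz": 0,"claw": -1}])

```text
time: 10.37
position: [651.7, 10.1, 27.3]
tcp_rot: [[0.996, -0.087, 0.003], [-0.087, -0.996, 0.0], [0.003, -0.0, -1.0]]
ft_force: [1.3, -0.3, -2.1]
finger_gap: 0.42
```

>>> step_arm(targets=[{"tx": 0,"ty": 0,"tz": -0.004,"rx": 0,"ry": 0,"rz": 0,"claw": -1},{"tx": 0,"ty": 0,"tz": -0.003,"rx": 0,"ry": 0,"rz": 0,"claw": -1},{"tx": 0,"ty": 0,"tz": 0,"rx": 0,"ry": 0,"rz": 0,"claw": -1},{"tx": 0,"ty": 0,"tz": 0,"rx": 0,"ry": 0,"rz": 0,"claw": -1}])

```text
time: 10.7
position: [651.3, 10.0, 25.0]
tcp_rot: [[0.996, -0.087, 0.002], [-0.087, -0.996, 0.0], [0.002, -0.0, -1.0]]
ft_force: [-0.4, -0.6, 5.3]
finger_gap: 0.421
```

>>> step_arm(targets=[{"tx": 0,"ty": 0,"tz": 0,"rx": 0,"ry": 0,"rz": 0,"claw": 1},{"tx": 0,"ty": 0,"tz": 0,"rx": 0,"ry": 0,"rz": 0,"claw": 1},{"tx": 0,"ty": 0,"tz": 0,"rx": 0,"ry": 0,"rz": 0,"claw": 1},{"tx": 0,"ty": 0,"tz": 0,"rx": 0,"ry": 0,"rz": 0,"claw": 1},{"tx": 0,"ty": 0,"tz": 0,"rx": 0,"ry": 0,"rz": 0,"claw": 1},{"tx": 0,"ty": 0,"tz": 0.06,"rx": 0,"ry": 0,"rz": 0,"claw": 1},{"tx": 0,"ty": 0,"tz": 0.12,"rx": 0,"ry": 0,"rz": 0,"claw": 1},{"tx": 0,"ty": 0,"tz": 0.13,"rx": 0,"ry": 0,"rz": 0,"claw": 1},{"tx": 0,"ty": 0,"tz": 0.13,"rx": 0,"ry": 0,"rz": 0,"claw": 1}])

```text
time: 11.45
position: [650.2, 10.0, 135.7]
tcp_rot: [[0.996, -0.087, -0.0], [-0.087, -0.996, 0.0], [-0.0, -0.0, -1.0]]
ft_force: [0.4, -0.1, 0.4]
finger_gap: 1.002
```

>>> step_arm(targets=[{"tx": -0.066,"ty": 0.008,"tz": 0,"rx": 0,"ry": 0,"rz": 0,"claw": 1},{"tx": -0.12,"ty": 0,"tz": 0,"rx": 0,"ry": 0,"rz": 0,"claw": 1},{"tx": -0.12,"ty": 0,"tz": 0,"rx": 0,"ry": 0,"rz": 0,"claw": 1},{"tx": -0.12,"ty": 0,"tz": 0,"rx": 0,"ry": 0,"rz": 0,"claw": 1},{"tx": -0.12,"ty": 0,"tz": 0,"rx": 0,"ry": 0,"rz": 0,"claw": 1},{"tx": -0.12,"ty": 0,"tz": 0,"rx": 0,"ry": 0,"rz": 0,"claw": 1},{"tx": 0,"ty": 0,"tz": 0,"rx": 0,"ry": 0,"rz": 0,"claw": 1},{"tx": 0,"ty": 0,"tz": 0,"rx": 0,"ry": 0,"rz": 0,"claw": 1}])

```text
time: 12.12
position: [482.7, 11.9, 134.9]
tcp_rot: [[0.996, -0.087, -0.001], [-0.087, -0.996, -0.0], [-0.0, 0.001, -1.0]]
ft_force: [0.8, 0.8, 0.0]
finger_gap: 0.999
```

```bash
python3 look.py b
```

```text
[482.7  11.9 134.9]
wrist store green 1892 top 73.0 ctr [484.2  12.6] [33.3 33. ] 74.8
wrist store blue 570 top 75.8 ctr [491.5 -64.5] [20.1 19. ] 84.9
wrist jig yellow 1582 top 68.0 ctr [644.6 -66.9] [37.8 37.2] 84.7
wrist jig red 2519 top 66.9 ctr [651.   10.5] [37.8 37.7] 27.9
side store green 201 top 73.5 ctr [484.   11.5] [32.1 32.8] 73.1
side store blue 16 top 74.3 ctr [496.3 -60.9] [ 3.9 15.8] 51.6
side jig yellow 149 top 68.9 ctr [644.5 -67.3] [38.7 37.8] 83.1
side jig red 209 top 67.8 ctr [651.6   9.2] [35.  38.2] 40.6
scene store green 144 top 73.0 ctr [483.7  12. ] [32.9 33.7] 63.7
scene store blue 63 top 75.7 ctr [492.5 -65.3] [18.1 19.4] 42.6
scene jig yellow 188 top 68.4 ctr [644.4 -67. ] [38.4 38.5] 85.1
scene jig red 199 top 67.4 ctr [651.8   9.8] [37.2 36.8] 46.8
```

View pics/sc_b.png

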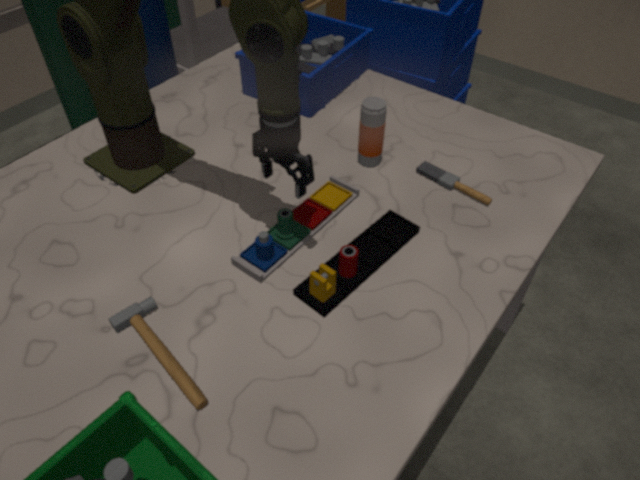

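Yellow at (322,285) and red at (348,260) stand in the two right-hand pockets, with tops about 1–2 mm above nominal, as they also read on the rail. Green is next.

>>> step_arm(targets=[{"tx": 0,"ty": 0,"tz": -0.12,"rx": 0,"ry": 0,"rz": 0,"claw": 1},{"tx": 0,"ty": 0,"tz": -0.12,"rx": 0,"ry": 0,"rz": 0,"claw": 1},{"tx": 0,"ty": 0,"tz": -0.1,"rx": 0,"ry": 0,"rz": 0,"claw": 1},{"tx": 0,"ty": 0,"tz": -0.04,"rx": 0,"ry": 0,"rz": 0,"claw": 1},{"tx": 0,"ty": 0,"tz": -0.027,"rx": 0,"ry": 0,"rz": 0,"claw": 1},{"tx": 0,"ty": 0,"tz": 0,"rx": 0,"ry": 0,"rz": 0,"claw": 1},{"tx": 0,"ty": 0,"tz": 0,"rx": 0,"ry": 0,"rz": 0,"claw": 1}])

```text
time: 12.85
position: [484.8, 12.1, 32.6]
tcp_rot: [[0.996, -0.087, 0.001], [-0.087, -0.996, 0.0], [0.001, -0.0, -1.0]]
ft_force: [-0.3, -0.5, 0.2]
finger_gap: 0.998
```

>>> step_arm(targets=[{"tx": 0,"ty": 0,"tz": 0,"rx": 0,"ry": 0,"rz": 0,"claw": -1},{"tx": 0,"ty": 0,"tz": 0,"rx": 0,"ry": 0,"rz": 0,"claw": -1},{"tx": 0,"ty": 0,"tz": 0,"rx": 0,"ry": 0,"rz": 0,"claw": -1},{"tx": 0,"ty": 0,"tz": 0,"rx": 0,"ry": 0,"rz": 0,"claw": -1},{"tx": 0,"ty": 0,"tz": 0,"rx": 0,"ry": 0,"rz": 0,"claw": -1},{"tx": 0,"ty": 0,"tz": 0,"rx": 0,"ry": 0,"rz": 0,"claw": -1},{"tx": 0,"ty": 0,"tz": 0,"rx": 0,"ry": 0,"rz": 0,"claw": -1},{"tx": 0,"ty": 0,"tz": 0,"rx": 0,"ry": 0,"rz": 0,"claw": -1}])

```text
time: 13.52
position: [484.3, 12.0, 32.8]
tcp_rot: [[0.996, -0.087, 0.001], [-0.087, -0.996, -0.0], [0.001, -0.0, -1.0]]
ft_force: [0.1, 0.8, 6.7]
finger_gap: 0.388
```

>>> step_arm(targets=[{"tx": 0,"ty": 0,"tz": 0.04,"rx": 0,"ry": 0,"rz": 0,"claw": -1},{"tx": 0,"ty": 0,"tz": 0.13,"rx": 0,"ry": 0,"rz": 0,"claw": -1},{"tx": 0,"ty": 0,"tz": 0.13,"rx": 0,"ry": 0,"rz": 0,"claw": -1},{"tx": 0,"ty": 0,"tz": 0.14,"rx": 0,"ry": 0,"rz": 0,"claw": -1},{"tx": 0.07,"ty": 0.03,"tz": 0,"rx": 0,"ry": 0,"rz": 0,"claw": -1},{"tx": 0.125,"ty": 0.055,"tz": 0,"rx": 0,"ry": 0,"rz": 0,"claw": -1},{"tx": 0.125,"ty": 0.055,"tz": 0,"rx": 0,"ry": 0,"rz": 0,"claw": -1},{"tx": 0.125,"ty": 0.055,"tz": 0,"rx": 0,"ry": 0,"rz": 0,"claw": -1},{"tx": 0.125,"ty": 0.055,"tz": 0,"rx": 0,"ry": 0,"rz": 0,"claw": -1},{"tx": 0.123,"ty": 0.053,"tz": 0,"rx": 0,"ry": 0,"rz": 0,"claw": -1}])

```text
time: 14.35
position: [658.0, 88.3, 142.8]
tcp_rot: [[0.996, -0.087, -0.001], [-0.087, -0.996, 0.0], [-0.001, 0.0, -1.0]]
ft_force: [0.7, -0.3, -2.5]
finger_gap: 0.386
```

>>> step_arm(targets=[{"tx": 0,"ty": 0,"tz": 0,"rx": 0,"ry": 0,"rz": 0,"claw": -1},{"tx": 0,"ty": 0,"tz": -0.1,"rx": 0,"ry": 0,"rz": 0,"claw": -1},{"tx": 0,"ty": 0,"tz": -0.12,"rx": 0,"ry": 0,"rz": 0,"claw": -1},{"tx": 0,"ty": 0,"tz": -0.12,"rx": 0,"ry": 0,"rz": 0,"claw": -1},{"tx": 0,"ty": 0,"tz": -0.08,"rx": 0,"ry": 0,"rz": 0,"claw": -1},{"tx": 0,"ty": 0,"tz": -0.03,"rx": 0,"ry": 0,"rz": 0,"claw": -1},{"tx": 0,"ty": 0,"tz": -0.012,"rx": 0,"ry": 0,"rz": 0,"claw": -1},{"tx": 0,"ty": 0,"tz": -0.004,"rx": 0,"ry": 0,"rz": 0,"claw": -1},{"tx": 0,"ty": 0,"tz": 0,"rx": 0,"ry": 0,"rz": 0,"claw": -1},{"tx": 0,"ty": 0,"tz": 0,"rx": 0,"ry": 0,"rz": 0,"claw": -1}])

```text
time: 15.18
position: [658.5, 88.0, 27.3]
tcp_rot: [[0.996, -0.088, 0.003], [-0.088, -0.996, 0.001], [0.003, -0.001, -1.0]]
ft_force: [-0.4, 0.7, -1.0]
finger_gap: 0.387
```

>>> step_arm(targets=[{"tx": 0,"ty": 0,"tz": -0.004,"rx": 0,"ry": 0,"rz": 0,"claw": -1},{"tx": 0,"ty": 0,"tz": -0.003,"rx": 0,"ry": 0,"rz": 0,"claw": -1},{"tx": 0,"ty": 0,"tz": 0,"rx": 0,"ry": 0,"rz": 0,"claw": -1},{"tx": 0,"ty": 0,"tz": 0,"rx": 0,"ry": 0,"rz": 0,"claw": -1}])

```text
time: 15.52
position: [658.0, 87.9, 24.9]
tcp_rot: [[0.996, -0.088, 0.002], [-0.088, -0.996, 0.0], [0.002, -0.0, -1.0]]
ft_force: [-0.5, -0.1, 6.2]
finger_gap: 0.384
```

>>> step_arm(targets=[{"tx": 0,"ty": 0,"tz": 0,"rx": 0,"ry": 0,"rz": 0,"claw": 1},{"tx": 0,"ty": 0,"tz": 0,"rx": 0,"ry": 0,"rz": 0,"claw": 1},{"tx": 0,"ty": 0,"tz": 0,"rx": 0,"ry": 0,"rz": 0,"claw": 1},{"tx": 0,"ty": 0,"tz": 0,"rx": 0,"ry": 0,"rz": 0,"claw": 1},{"tx": 0,"ty": 0,"tz": 0,"rx": 0,"ry": 0,"rz": 0,"claw": 1},{"tx": 0,"ty": 0,"tz": 0.06,"rx": 0,"ry": 0,"rz": 0,"claw": 1},{"tx": 0,"ty": 0,"tz": 0.12,"rx": 0,"ry": 0,"rz": 0,"claw": 1},{"tx": 0,"ty": 0,"tz": 0.13,"rx": 0,"ry": 0,"rz": 0,"claw": 1},{"tx": 0,"ty": 0,"tz": 0.13,"rx": 0,"ry": 0,"rz": 0,"claw": 1}])

```text
time: 16.27
position: [657.0, 87.7, 135.7]
tcp_rot: [[0.996, -0.087, -0.0], [-0.087, -0.996, -0.0], [-0.0, 0.0, -1.0]]
ft_force: [0.8, -0.5, 0.2]
finger_gap: 1.0
```

>>> step_arm(targets=[{"tx": -0.054,"ty": -0.061,"tz": 0,"rx": 0,"ry": 0,"rz": 0,"claw": 1},{"tx": -0.11,"ty": -0.11,"tz": 0,"rx": 0,"ry": 0,"rz": 0,"claw": 1},{"tx": -0.11,"ty": -0.11,"tz": 0,"rx": 0,"ry": 0,"rz": 0,"claw": 1},{"tx": -0.11,"ty": -0.11,"tz": 0,"rx": 0,"ry": 0,"rz": 0,"claw": 1},{"tx": -0.11,"ty": -0.11,"tz": 0,"rx": 0,"ry": 0,"rz": 0,"claw": 1},{"tx": -0.11,"ty": -0.09,"tz": 0,"rx": 0,"ry": 0,"rz": 0,"claw": 1},{"tx": -0.06,"ty": -0.02,"tz": 0,"rx": 0,"ry": 0,"rz": 0,"claw": 1},{"tx": 0,"ty": 0,"tz": 0,"rx": 0,"ry": 0,"rz": 0,"claw": 1},{"tx": 0,"ty": 0,"tz": 0,"rx": 0,"ry": 0,"rz": 0,"claw": 1}])

```text
time: 17.02
position: [491.5, -65.4, 134.9]
tcp_rot: [[0.996, -0.088, 0.002], [-0.088, -0.996, -0.0], [0.002, 0.0, -1.0]]
ft_force: [0.7, 0.5, -0.5]
finger_gap: 1.0
```

```bash
python3 look.py c
```

```text
[491.5 -65.4 134.9]
wrist store blue 702 top 76.0 ctr [491.6 -64.6] [19.  19.5] 41.5
wrist jig yellow 1868 top 68.2 ctr [644.7 -66.8] [36.5 38.3] 85.5
wrist jig red 3471 top 67.1 ctr [651.2  10.5] [38. 38.] 35.8
wrist jig green 107 top 56.8 ctr [654.6  71.9] [ 1.9 15.3] 79.6
side store blue 80 top 76.3 ctr [490.9 -65.6] [19.1 20.5] 35.0
side jig yellow 162 top 68.5 ctr [643.7 -69.1] [39.6 37.6] 86.6
side jig red 201 top 68.3 ctr [649.9   8.4] [36.6 37.6] 10.0
side jig green 179 top 65.9 ctr [657.3  86.7] [32.6 34.1] 68.7
scene store blue 62 top 76.0 ctr [490.9 -64.9] [16.4 21.2] 41.9
scene jig yellow 190 top 68.2 ctr [645.  -67.3] [38.9 36.7] 85.4
scene jig red 203 top 67.4 ctr [652.   10.2] [35.8 37.6] 35.4
scene jig green 147 top 65.1 ctr [658.1  87.2] [33.1 34.3] 61.9
```

View pics/sc_c.png

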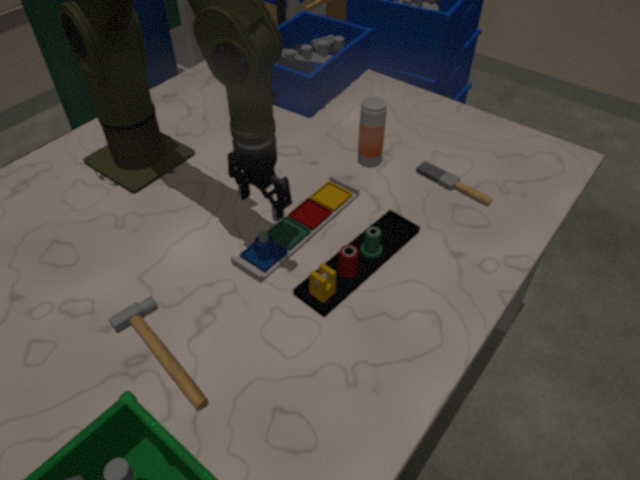

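Green stands upright in its pocket at (371,242). Blue is last.

>>> step_arm(targets=[{"tx": 0,"ty": 0,"tz": -0.12,"rx": 0,"ry": 0,"rz": 0,"claw": 1},{"tx": 0,"ty": 0,"tz": -0.12,"rx": 0,"ry": 0,"rz": 0,"claw": 1},{"tx": 0,"ty": 0,"tz": -0.1,"rx": 0,"ry": 0,"rz": 0,"claw": 1},{"tx": 0,"ty": 0,"tz": -0.04,"rx": 0,"ry": 0,"rz": 0,"claw": 1},{"tx": 0,"ty": 0,"tz": -0.035,"rx": 0,"ry": 0,"rz": 0,"claw": 1},{"tx": 0,"ty": 0,"tz": 0,"rx": 0,"ry": 0,"rz": 0,"claw": 1},{"tx": 0,"ty": 0,"tz": 0,"rx": 0,"ry": 0,"rz": 0,"claw": 1}])

```text
time: 17.75
position: [492.0, -64.7, 30.5]
tcp_rot: [[0.996, -0.087, 0.001], [-0.087, -0.996, 0.0], [0.001, -0.0, -1.0]]
ft_force: [-0.7, 0.1, 0.9]
finger_gap: 1.0
```

>>> step_arm(targets=[{"tx": 0,"ty": 0,"tz": 0,"rx": 0,"ry": 0,"rz": 0,"claw": -1},{"tx": 0,"ty": 0,"tz": 0,"rx": 0,"ry": 0,"rz": 0,"claw": -1},{"tx": 0,"ty": 0,"tz": 0,"rx": 0,"ry": 0,"rz": 0,"claw": -1},{"tx": 0,"ty": 0,"tz": 0,"rx": 0,"ry": 0,"rz": 0,"claw": -1},{"tx": 0,"ty": 0,"tz": 0,"rx": 0,"ry": 0,"rz": 0,"claw": -1},{"tx": 0,"ty": 0,"tz": 0,"rx": 0,"ry": 0,"rz": 0,"claw": -1},{"tx": 0,"ty": 0,"tz": 0,"rx": 0,"ry": 0,"rz": 0,"claw": -1},{"tx": 0,"ty": 0,"tz": 0,"rx": 0,"ry": 0,"rz": 0,"claw": -1}])

```text
time: 18.42
position: [491.5, -65.1, 31.0]
tcp_rot: [[0.996, -0.088, 0.001], [-0.088, -0.996, -0.0], [0.001, 0.0, -1.0]]
ft_force: [-1.4, -0.3, 6.7]
finger_gap: 0.428
```

>>> step_arm(targets=[{"tx": 0,"ty": 0,"tz": 0.04,"rx": 0,"ry": 0,"rz": 0,"claw": -1},{"tx": 0,"ty": 0,"tz": 0.13,"rx": 0,"ry": 0,"rz": 0,"claw": -1},{"tx": 0,"ty": 0,"tz": 0.13,"rx": 0,"ry": 0,"rz": 0,"claw": -1},{"tx": 0,"ty": 0,"tz": 0.14,"rx": 0,"ry": 0,"rz": 0,"claw": -1},{"tx": 0.051,"ty": 0.072,"tz": 0,"rx": 0,"ry": 0,"rz": 0,"claw": -1},{"tx": 0.08,"ty": 0.11,"tz": 0,"rx": 0,"ry": 0,"rz": 0,"claw": -1},{"tx": 0.08,"ty": 0.11,"tz": 0,"rx": 0,"ry": 0,"rz": 0,"claw": -1},{"tx": 0.08,"ty": 0.11,"tz": 0,"rx": 0,"ry": 0,"rz": 0,"claw": -1},{"tx": 0.08,"ty": 0.11,"tz": 0,"rx": 0,"ry": 0,"rz": 0,"claw": -1}])

```text
time: 19.17
position: [584.3, 64.2, 140.9]
tcp_rot: [[0.996, -0.088, -0.0], [-0.088, -0.996, -0.0], [-0.0, 0.0, -1.0]]
ft_force: [0.3, -0.3, -1.7]
finger_gap: 0.43
```

>>> step_arm(targets=[{"tx": 0.08,"ty": 0.11,"tz": 0,"rx": 0,"ry": 0,"rz": 0,"claw": -1},{"tx": 0.08,"ty": 0.11,"tz": 0,"rx": 0,"ry": 0,"rz": 0,"claw": -1},{"tx": 0.08,"ty": 0.11,"tz": 0,"rx": 0,"ry": 0,"rz": 0,"claw": -1},{"tx": 0.08,"ty": 0.08,"tz": 0,"rx": 0,"ry": 0,"rz": 0,"claw": -1},{"tx": 0,"ty": 0,"tz": 0,"rx": 0,"ry": 0,"rz": 0,"claw": -1},{"tx": 0,"ty": 0,"tz": 0,"rx": 0,"ry": 0,"rz": 0,"claw": -1}])

```text
time: 19.67
position: [663.8, 167.4, 140.0]
tcp_rot: [[0.996, -0.085, -0.0], [-0.085, -0.996, 0.001], [-0.001, -0.001, -1.0]]
ft_force: [0.1, -1.0, -2.6]
finger_gap: 0.432
```

>>> step_arm(targets=[{"tx": 0,"ty": 0,"tz": -0.1,"rx": 0,"ry": 0,"rz": 0,"claw": -1},{"tx": 0,"ty": 0,"tz": -0.12,"rx": 0,"ry": 0,"rz": 0,"claw": -1},{"tx": 0,"ty": 0,"tz": -0.12,"rx": 0,"ry": 0,"rz": 0,"claw": -1},{"tx": 0,"ty": 0,"tz": -0.08,"rx": 0,"ry": 0,"rz": 0,"claw": -1},{"tx": 0,"ty": 0,"tz": -0.03,"rx": 0,"ry": 0,"rz": 0,"claw": -1},{"tx": 0,"ty": 0,"tz": -0.012,"rx": 0,"ry": 0,"rz": 0,"claw": -1},{"tx": 0,"ty": 0,"tz": -0.004,"rx": 0,"ry": 0,"rz": 0,"claw": -1},{"tx": 0,"ty": 0,"tz": 0,"rx": 0,"ry": 0,"rz": 0,"claw": -1},{"tx": 0,"ty": 0,"tz": 0,"rx": 0,"ry": 0,"rz": 0,"claw": -1}])

```text
time: 20.42
position: [665.4, 165.7, 25.4]
tcp_rot: [[0.996, -0.088, 0.003], [-0.088, -0.996, 0.001], [0.003, -0.001, -1.0]]
ft_force: [-0.8, 0.8, -1.1]
finger_gap: 0.428
```

>>> step_arm(targets=[{"tx": 0,"ty": 0,"tz": -0.004,"rx": 0,"ry": 0,"rz": 0,"claw": -1},{"tx": 0,"ty": 0,"tz": -0.003,"rx": 0,"ry": 0,"rz": 0,"claw": -1},{"tx": 0,"ty": 0,"tz": 0,"rx": 0,"ry": 0,"rz": 0,"claw": -1},{"tx": 0,"ty": 0,"tz": 0,"rx": 0,"ry": 0,"rz": 0,"claw": -1}])

```text
time: 20.75
position: [664.9, 165.8, 23.1]
tcp_rot: [[0.996, -0.087, 0.002], [-0.087, -0.996, 0.001], [0.002, -0.001, -1.0]]
ft_force: [-1.2, -1.3, 5.6]
finger_gap: 0.429
```

Blue is touching the floor. I'll release it, lift, and back off toward the robot to get a clear view.

>>> step_arm(targets=[{"tx": 0,"ty": 0,"tz": 0,"rx": 0,"ry": 0,"rz": 0,"claw": 1},{"tx": 0,"ty": 0,"tz": 0,"rx": 0,"ry": 0,"rz": 0,"claw": 1},{"tx": 0,"ty": 0,"tz": 0,"rx": 0,"ry": 0,"rz": 0,"claw": 1},{"tx": 0,"ty": 0,"tz": 0,"rx": 0,"ry": 0,"rz": 0,"claw": 1},{"tx": 0,"ty": 0,"tz": 0,"rx": 0,"ry": 0,"rz": 0,"claw": 1},{"tx": 0,"ty": 0,"tz": 0.06,"rx": 0,"ry": 0,"rz": 0,"claw": 1},{"tx": 0,"ty": 0,"tz": 0.14,"rx": 0,"ry": 0,"rz": 0,"claw": 1},{"tx": 0,"ty": 0,"tz": 0.14,"rx": 0,"ry": 0,"rz": 0,"claw": 1},{"tx": 0,"ty": 0,"tz": 0.14,"rx": 0,"ry": 0,"rz": 0,"claw": 1},{"tx": 0,"ty": 0,"tz": 0.14,"rx": 0,"ry": 0,"rz": 0,"claw": 1}])

```text
time: 21.58
position: [663.9, 165.5, 179.6]
tcp_rot: [[0.996, -0.087, 0.001], [-0.087, -0.996, 0.0], [0.001, -0.0, -1.0]]
ft_force: [-0.2, -0.8, 0.4]
finger_gap: 1.0
```

>>> step_arm(targets=[{"tx": 0,"ty": -0.12,"tz": 0.1,"rx": 0,"ry": 0,"rz": 0,"claw": 1},{"tx": -0.05,"ty": -0.14,"tz": 0,"rx": 0,"ry": 0,"rz": 0,"claw": 1},{"tx": -0.05,"ty": -0.14,"tz": 0,"rx": 0,"ry": 0,"rz": 0,"claw": 1},{"tx": -0.05,"ty": -0.14,"tz": 0,"rx": 0,"ry": 0,"rz": 0,"claw": 1},{"tx": -0.05,"ty": -0.14,"tz": 0,"rx": 0,"ry": 0,"rz": 0,"claw": 1},{"tx": 0,"ty": -0.14,"tz": 0,"rx": 0,"ry": 0,"rz": 0,"claw": 1},{"tx": 0,"ty": -0.14,"tz": 0,"rx": 0,"ry": 0,"rz": 0,"claw": 1},{"tx": 0,"ty": 0,"tz": 0,"rx": 0,"ry": 0,"rz": 0,"claw": 1},{"tx": 0,"ty": 0,"tz": 0,"rx": 0,"ry": 0,"rz": 0,"claw": 1}])

```text
time: 22.33
position: [613.8, -78.4, 202.9]
tcp_rot: [[0.996, -0.093, 0.001], [-0.093, -0.996, -0.002], [0.001, 0.002, -1.0]]
ft_force: [-0.5, 0.9, 0.4]
finger_gap: 1.0
```

```bash
python3 look.py d
```

```text
[613.8 -78.4 202.9]
wrist jig yellow 1060 top 68.4 ctr [645. -67.] [36.4 35.9] 85.1
wrist jig red 1907 top 67.4 ctr [651.9  10.1] [36.8 37.1] 85.2
wrist jig green 1097 top 65.3 ctr [657.6  79.7] [17.8 33.1] 84.8
side jig yellow 161 top 68.7 ctr [644.1 -69. ] [38.7 38.5] 83.8
side jig red 189 top 68.2 ctr [650.8  10.3] [35.1 37.3] 40.9
side jig green 177 top 65.7 ctr [657.8  86.7] [32.9 33.2] 14.0
side jig blue 86 top 67.9 ctr [663.3 165. ] [18.6 19.8] 44.2
scene jig yellow 185 top 68.5 ctr [644.  -66.9] [37.4 37.7] 82.7
scene jig red 203 top 67.1 ctr [652.    8.4] [34.1 37.7] 34.5
scene jig green 144 top 65.4 ctr [658.   87.4] [31.7 32.1] 16.0
scene jig blue 53 top 68.1 ctr [665.7 164.9] [17.2 20.2] 31.9
```

View pics/w_d.png

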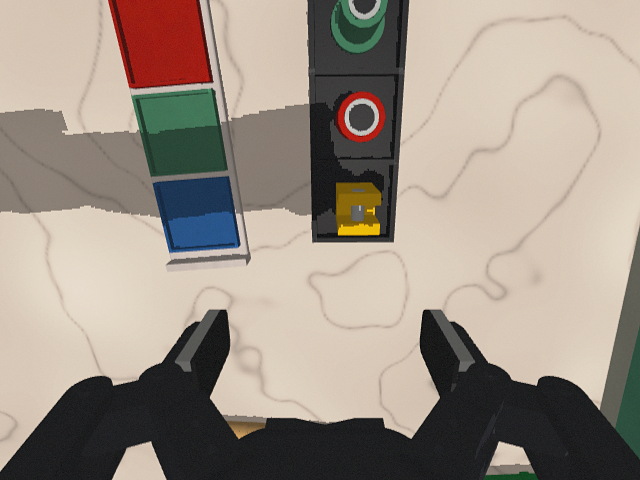

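View pics/sd_d.png

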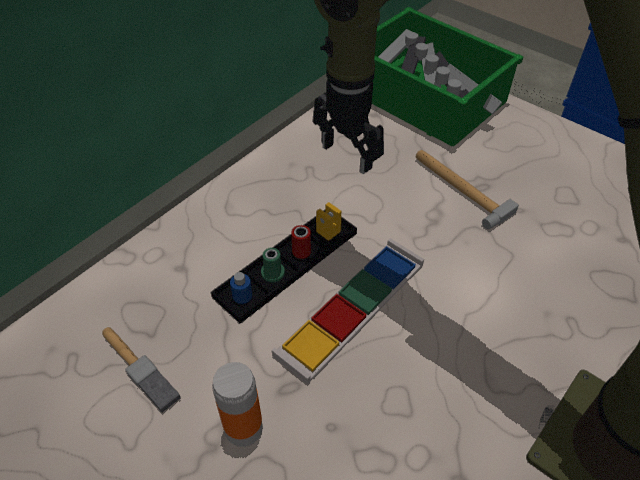

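The side view shows blue (240,288), green (271,264), red (301,242) and yellow (329,222), each upright in its own pocket. The other items have not moved, and the gripper is clear.

```bash
python3 -c "
from rig import robot,telemetry
print(telemetry.get_state()['time'],robot.hand_in())"
```

```text
the job is handed in; nothing more can be done
22.4833 None
```

All four parts now stand in the black jig tray in reverse order, and I handed the job in at about 22.5 s. On the rail they ran yellow, red, green, blue from left to right. In the jig tray they run blue, green, red, yellow.

**Seating:** In the last camera checks each part was upright and within about 2 mm of its pocket centre. Tops read 1–3 mm above nominal, as they also did on the rail, so I put that down to calibration. Each part pressed the pocket floor with about 5–6 N before I let go.

**Rest of the scene:** The rail trays are empty. By eye, the spray can, hammer and brush are where they started. The gripper is open and about 200 mm above the table. The force readings I saw never passed about 7 N.

**Where checks disagreed:** The last wrist picture showed only part of the green part and none of the blue one. For those two I relied on the scene and side cameras, which agreed to about 2.5 mm.

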